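Load a heel blank into the nailing machine's feed chute

TASK

Lay the loose heel blank flat, wide seat plate down, in the open upper end of the sloped feed chute, then push it down the chute under the keeper strips until it rests against the escapement stop and its sprung pad gives a few millimetres. Push gently and feel for the stop: never drive the pad in so far that it trips (7 mm). Let go, leave the heel sitting there against the sprung pad, and leave the other things on the bench alone.

Things in the scene. Friction and masses are not known exactly. Their poses are not given: they have to be found in the camera images.
- heel: Loose dark brown heel blank, 85-170 g, upright on the bench. Square seat plate 60 x 60 x 8 mm with a D-shaped block centred on it: 46 mm long (x), 36 mm wide (y), flat sides from x = -5 to +23 mm, round at -x; top 40 mm above the underside. Origin: centre of the underside, z up. In the chute its x axis must lie along the slope, either way round; the 36 mm width is the grip.
- trough: Steel trough of the chute, fixed, sloping 12 degrees. Origin: on its floor, mid-width, where the keeper strips start; +x points down the slope, z square to the tilted floor, y across. Floor from x = -110 to +175 mm, 50 mm or more above the bench. Friction of about 0.6 holds the heel on the slope: it does not slide by itself.
- load_spot (a point): Point on the trough floor at x = -65 mm, middle of the open loading part (x = -110 to -25 mm; side walls 11 mm high, 72 mm apart, upper end open; from -25 to 0 mm they funnel in to 63 mm). The heel's underside centre is laid here.
- keeper_entry (a point): Start of the two keeper strips (x = 0, mid-width, 12.5 mm above the floor), which run to the lower end. Underside 10.5 mm, top 14.5 mm above the floor, entry flared up to 18 mm; slot between them 46 mm wide. The seat plate slides under them, the D-block stands up through the slot; closed fingers fit in the slot behind the plate and can push its rear edge.
- drag_entry (a point): Start (x = 25 mm, on the +y side) of a sprung brass bar, 130 mm long, under the keeper. It pinches the seat plate against the -y wall: a steady drag of about 3 to 6 N against pushing, which builds up while the heel's origin goes from about x = -5 to +30 mm, then stays level. It also keeps the heel where it is left.
- stop_zone (a point): Middle of the stop's range, on the floor at x = 125 mm. The stop is a dark bridge (top 36 mm, knob 48 mm above the floor) with a steel pad facing up the slope, 42 mm wide, 1 to 26 mm above the floor. It is clamped anew each time: the plate's front edge meets the pad at x = 105 to 145 mm (heel origin at 75 to 115 mm). Its place is not measured: see or feel for it.
- stop_pad (a joint): How far the stop's sprung pad is pushed in down the slope, m. 0 free; a push of 1.5 N starts it and each further millimetre takes 1 N more (on top of the drag on the heel); at 7 mm the escapement trips, which spoils the job; end of travel 10 mm.
- slim_heel: Bystander: slim black heel, 44 mm across its foot, 62 mm tall, standing on the bench. Origin: centre of the underside.
- jar: Bystander: jar with black lid, 64 mm across, 75 mm tall. Origin: centre of the underside.
- hammer: Bystander: hammer lying on the bench, about 0.25 m long along its x.
Things that resemble listed ones, but are neither listed nor needed, are in the scene too. What is shaped like the heel but orange is not meant.

How it is judged:
By the outcome, as a careful person would: the job done as asked, in the order asked, and still so for the second after the job is handed in, with the robot touching nothing.
It also fails if it takes over 67 s, if anything falls off the work surface, if the arm or the gripper's body presses on something with over 40 N, if the wrist force passes 120 N, or if a joint passes its speed limit or range.

ROBOT

A 6-joint arm with a two-finger parallel gripper is mounted at the origin on the work surface. World frame = base frame: x ahead of the robot, y to its left, z up, the work surface at z = 0. Lengths are in mm, angles in rad, forces in N, time in s.
With the tool pointing down it reaches from about 400 to 925 mm from the base axis. Payload 12.5 kg.
Tool frame: the origin (TCP) lies midway between the tips of the shut fingers; the grasp point (between the pads) lies 19 mm behind it (env.pinch_z is the z of the grasp point in the tool frame, in mm); z points along the fingers, y is the line along which they close (so a half turn about z gives the same grasp; the last joint's range is limited). The gripper opens to 95 mm and grips with 3 to 60 N. Pads are 20 mm wide; open, the fingers measure 119 mm over their backs; the gripper's body (75 mm by 180 mm) begins 59 mm behind the grasp point.
Start: joints at [-1.364, 0.491, 1.559, -0, 1.092, -0.106], TCP at [192.351, -594.683, 214.661] pointing down, gripper open.
Joint ranges: [-3.1, 3.1], [-0.84, 2.19], [0.05, 2.79], [-1.13, 4.28], [0.06, 2.93], [-2.69, 2.69]. Speed limits (rad/s): [2.22, 2.22, 2.79, 3.14, 3.14, 3.14].

INTERFACE

Orientations are given as [roll, pitch, yaw] about the fixed x, y, z axes, in that order (R = Rz(yaw) Ry(pitch) Rx(roll)).
In Python, from cell import env, eyes gives the robot as it stands.
- The arm moves only by the shell command python3 -m inch 'ROWS'. ROWS is JSON, a list of rows, each a list of 3 entries, a list of its own where there are three numbers: the shift along the tool's x, y, z in units of 60 mm (1.0 is 60 mm), then the turn about the tool's z in units of 5 degrees (1.0 is 5 degrees), then the closure, from -1 (fully open) to 1 (shut). In form: [[[tx, ty, tz], turn, claw], ...]. A call has exactly 10 rows; each row shifts and turns the commanded pose from where the row before left it, along the tool's axes as they then stand; what a row does not reach is not made up. A row lasts 1/8 s, in which the tool goes at most 62.5 mm and 10.7 degrees, less where a joint would pass 70% of its speed; a pose out of reach is approached as far as the arm can. A call is refused whole if a number of a shift passes 1 or a number of a turn 1, either way. A call with a gripper value outside its range is refused whole. The fingers move at their own pace and stop on an object; the grip force is fixed at half the most. Time passes only in rows, so rows that do not move let the fingers close, or fill a call up. It gives the time, the measured TCP pose, the force, the opening and the grip force at its end, in the units of the state.
- env.state(): the state, without advancing time (a new reading comes with each control period).
- eyes.read_camera(name): name is "scene" or "top"; returns a dict with "pixels" (384x512x3 uint8, red, green, blue), "fx", "fy", "cx", "cy" (pixels), "distortion" ([k1, k2, p1, p2, k3] as OpenCV has them; the pictures are not rectified), "extrinsics" (4x4, takes a point from world to camera coordinates). Camera axes: x right, y down, z forward; pixel columns grow to the right and rows downward; lengths in mm; the calibration is good to about 2 mm. A picture is of the moment at which its call begins. There is no depth.
- env.job_done(): hands the job in; it is judged then, once.
Trained networks look in a picture, given as the dict that the camera call returned (one of the last four; its "shot" number tells which), for a name from the list of things; names that differ only in an ending like _2 or _b are one class to them, and where a whole thing is asked for, a point or a joint stands for the part that bears it (a point fixed in the world has none). Each returns a list of dicts, best first, with "score" (0 to 1); they miss things now and then, are a little off and sometimes report something else, mostly with a low value. They report only what shows in the picture. A call takes as long as a camera call. They do not tell look-alikes from the thing itself.
- eyes.boxes_of(name, picture): "centre" ([row, column] in pixels, amid what is visible of it).
- eyes.cut_out(name, picture): "mask" (384x512 bool, what is visible of it) and "centre" ([row, column] in pixels, amid what is visible of it).
- eyes.spot_point(name, picture): "centre" ([row, column] in pixels: a listed point, or the origin of a listed thing).
The state is a dict: "t": time; "joints": joint angles; "qvel": joint speeds; "tau": joint torques, N m; "eef_pos": TCP position; "tcp_rot": TCP orientation; "ft_force": force on the tool from outside, world axes, zero at the start; "moment": the same for the moment, N m; "opening": opening from 0.0 (shut) to 1.0 (fully open); "grip_force": force on a finger pad.
Only numpy, scipy, OpenCV 4.12 (cv2) and the standard library are available. Lean on these libraries where they do the work, as an engineer would, in place of code of your own. Each camera call takes 0.05 s, during which the arm holds its last target. There are 200 camera calls.

## Working session

There is one attempt and no reset: what is moved stays moved. The work goes in short steps, Python scripts to look and compute and a shell command to move; the robot and the scene stay as the last step left them, time stands still between calls to the robot, and variables do not carry over. Pictures are saved under pics/ and viewed, at most 10 in all, crops included, and the job is handed in when it is done.

```bash
ls; mkdir -p pics; cat > h.py <<'E'
import numpy as np, cv2
from cell import env, eyes
def ray(p,rc):
    K=np.array([[p['fx'],0,p['cx']],[0,p['fy'],p['cy']],[0,0,1]]);d=np.array(p['distortion'],float)
    u=cv2.undistortPoints(np.array([[[rc[1],rc[0]]]],float),K,d)[0,0]
    E=np.array(p['extrinsics']);R=E[:3,:3];t=E[:3,3]
    v=R.T@np.array([u[0],u[1],1]);return -R.T@t,v/np.linalg.norm(v)
def tri(a,b):
    (o1,d1),(o2,d2)=a,b
    s=np.linalg.lstsq(np.c_[d1,-d2],o2-o1,rcond=None)[0]
    p,q=o1+s[0]*d1,o2+s[1]*d2
    return (p+q)/2,np.linalg.norm(p-q)
def onz(p,rc,z):
    o,d=ray(p,rc);return o+d*(z-o[2])/d[2]
def proj(p,X):
    K=np.array([[p['fx'],0,p['cx']],[0,p['fy'],p['cy']],[0,0,1]]);E=np.array(p['extrinsics'])
    r=cv2.projectPoints(np.atleast_2d(np.array(X,float)),cv2.Rodrigues(E[:3,:3])[0],E[:3,3],K,np.array(p['distortion'],float))[0][:,0]
    return r[:,::-1]
E
python3 - <<'E'
from h import *
S=eyes.read_camera('scene');T=eyes.read_camera('top')
for n,p in(('scene',S),('top',T)):
    cv2.imwrite(f'pics/{n}0.png',p['pixels'][:,:,::-1])
    o,_=ray(p,(192,256));print(n,o.round())
for n in ['heel','trough','load_spot','keeper_entry','drag_entry','stop_zone','slim_heel','jar','hammer']:
    a=eyes.spot_point(n,S);b=eyes.spot_point(n,T)
    print(n,[(np.round(x['centre']),round(x['score'],2)) for x in a],[(np.round(x['centre']),round(x['score'],2)) for x in b])
    for x in a[:3]:
        for y in b[:3]:
            q,e=tri(ray(S,x['centre']),ray(T,y['centre']));print('   ',q.round(1),round(e,1))
print(env.state())
E
```

```text
pics
scene [1131. -335.  852.]
top [ 444.   12. 1347.]
heel [(array([180., 350.]), 0.84), (array([138., 290.]), 0.71), (array([166., 315.]), 0.57), (array([154., 347.]), 0.51)] [(array([226., 176.]), 0.86), (array([194., 165.]), 0.64), (array([264., 175.]), 0.61)]
    [509.7 396.8 -75.9] 113.5
    [590.5 375.3   4.8] 7.0
    [ 399.4  455.9 -184.7] 216.6
    [452.6 275.8 132.5] 61.2
    [534.1 252.2 215. ] 136.8
    [338.6 331.4  23.1] 3.0
    [471.  337.6  -7.2] 2.0
    [556.6 310.2  87.9] 88.4
    [ 350.4  402.7 -136.8] 84.4
trough [(array([210., 250.]), 0.66)] [(array([190., 260.]), 0.77)]
    [585.6  19.1  85.9] 14.4
load_spot [(array([197., 266.]), 0.97)] []
keeper_entry [(array([206., 249.]), 0.69)] [(array([191., 265.]), 0.91)]
    [581.3   8.6 105.4] 2.3
drag_entry [(array([222., 248.]), 0.65)] [(array([186., 270.]), 0.73)]
    [603.9  -7.   71.5] 1.4
stop_zone [(array([239., 211.]), 0.81)] [(array([184., 300.]), 0.73)]
    [ 604.7 -114.2   76.3] 3.5
slim_heel [(array([245., 326.]), 0.54), (array([245.,  93.]), 0.36)] [(array([152., 223.]), 0.62)]
    [7.386e+02 1.579e+02 6.00
[... 357 characters left out ...]
63.5
    [612.8  19.  155.7] 46.0
{'t': 1.0, 'joints': array([-1.36355728e+00,  4.90873872e-01,  1.55889100e+00, -4.50930295e-06,
        1.09172491e+00, -1.05588014e-01]), 'qvel': array([ 0.00069258, -0.00167508, -0.00021097,  0.00024129, -0.0008867 ,
        0.00103474]), 'tau': array([-3.35027988e-03, -6.12489939e+01, -2.58434772e+01,  6.91482075e-02,
        4.45394777e-02,  4.46899878e-05]), 'eef_pos': array([ 192.37429659, -594.67247954,  214.68028487]), 'tcp_rot': array([3.14149078e+00, 1.48208494e-05, 3.12829135e-01]), 'ft_force': array([ 0.11888721, -0.30271391, -0.62400515]), 'moment': array([ 0.00308569,  0.0125355 , -0.02399278]), 'grip_force': 0.0, 'opening': 1.0002716562995602}
```

View pictures.

View pics/scene0.png

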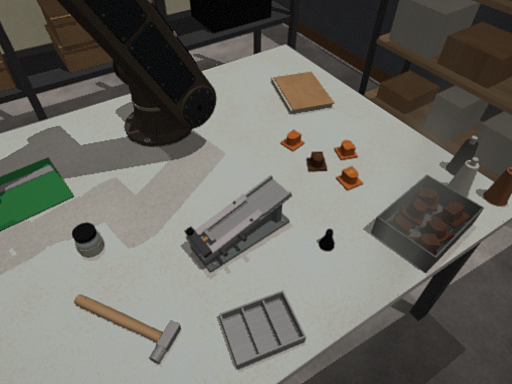

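View pics/top0.png

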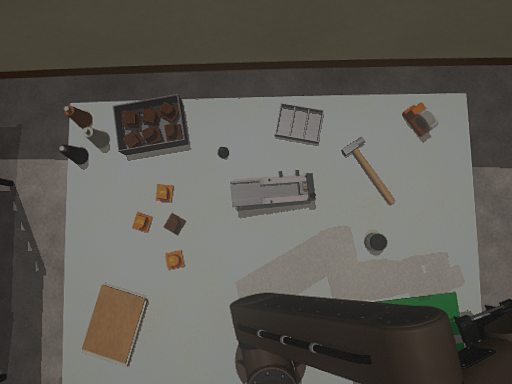

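```bash
python3 - <<'E'
from h import *
S=cv2.imread('pics/scene0.png');T=cv2.imread('pics/top0.png')
def crop(I,r,c,h,w,k):return cv2.resize(I[r:r+h,c:c+w],None,fx=k,fy=k,interpolation=cv2.INTER_CUBIC)
a=crop(S,170,180,100,133,6);b=crop(T,160,222,55,100,8)
cv2.imwrite('pics/c1.png',a[:600,:800]);
h1=crop(S,145,300,30,40,10);h2=crop(T,208,158,30,40,10)
cv2.imwrite('pics/c2.png',np.vstack([b[:300],np.hstack([h1,h2])]) if b.shape[0]<=300 else np.vstack([cv2.resize(b,(800,440))[:300*0+440][:300] if 0 else b[:300],np.hstack([h1,h2])]))
cv2.imwrite('pics/c2.png',np.vstack([crop(T,165,222,37,100,8),np.hstack([h1,h2])]))
E
```

```text
(no output)
```

View pics/c1.png

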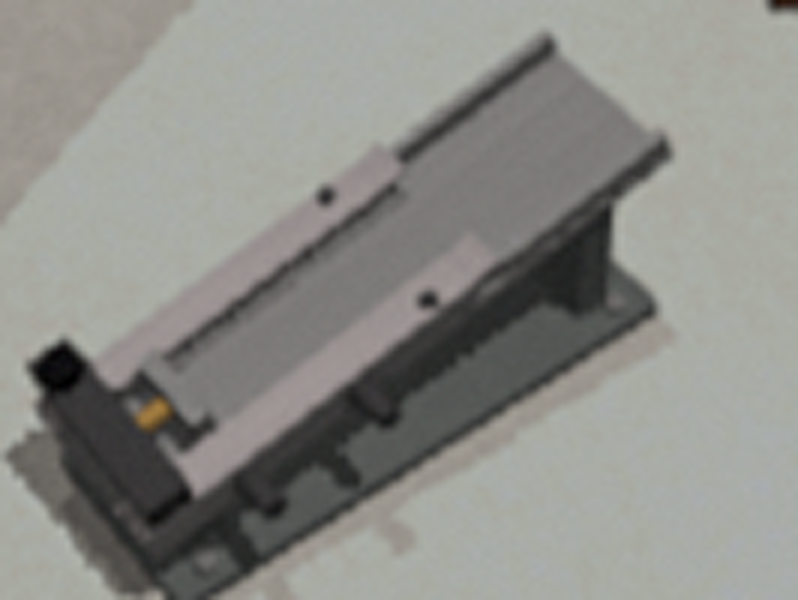

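View pics/c2.png

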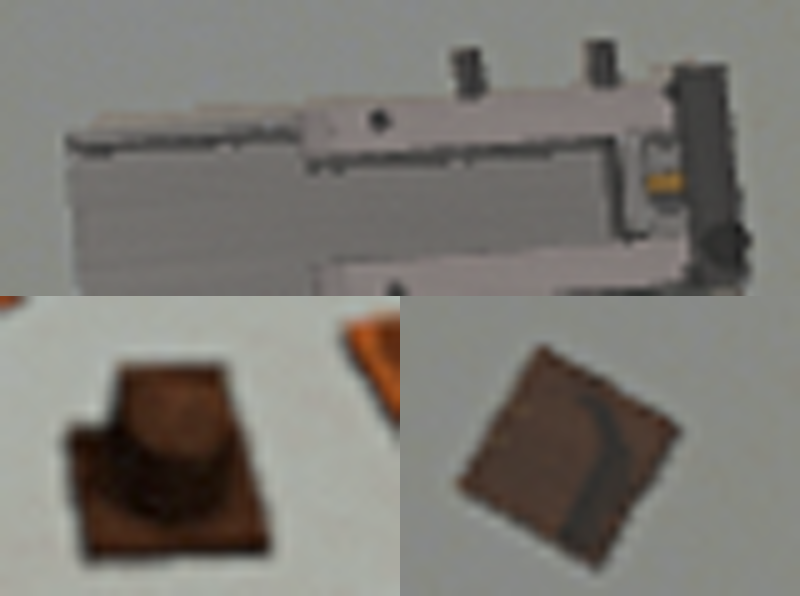

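```bash
cat > fit.py <<'E'
from h import *
from scipy.optimize import least_squares, minimize
from scipy.spatial.transform import Rotation as Ro
import pickle
S=eyes.read_camera('scene');T=eyes.read_camera('top');pickle.dump((S,T),open('st.pkl','wb'))
# ---- heel
def outline():
    a=np.linspace(-np.pi/2,np.pi/2,15)
    d=[(23,-18),(23,18)]+[(-5-18*np.cos(t),18*np.sin(t)) for t in a]
    pl=[(-30,-30),(30,-30),(30,30),(-30,30)]
    return [np.array([(x,y,z) for x,y in pl for z in(0,8)],float),np.array([(x,y,z) for x,y in d for z in(8,40)],float)]
M=outline()
def target(p,r,c,h,w,k=8):
    I=p['pixels'][r:r+h,c:c+w].astype(np.float32).sum(2)
    I=cv2.resize(I,None,fx=k,fy=k,interpolation=cv2.INTER_CUBIC)
    hsv=I; return (I<260 if 0 else I<0.5*(np.percentile(I,95)+np.percentile(I,5)))
W={'s':(S,146,303,29,27),'t':(T,210,160,28,28)}
tg={k:target(*v) for k,v in W.items()}
def rend(key,q):
    p,r,c,h,w=W[key];m=np.zeros((h*8,w*8),np.uint8)
    R=Ro.from_euler('z',q[3]).as_matrix()
    for V in M:
        uv=(proj(p,V@R.T+q[:3])-[r,c]+.5)*8-.5
        cv2.fillConvexPoly(m,cv2.convexHull(np.round(uv[:,::-1]*16).astype(np.int32)),1,shift=4)
    return m>0
def cost(q):
    s=0
    for k in tg:
        m=rend(k,q);s+=1-(m&tg[k]).sum()/(m|tg[k]).sum()
    return s
for y0 in np.arange(4)*np.pi/2+0.5:
  for fz in(0,1):
    f=(lambda q:cost(q)) if fz else (lambda q:cost([q[0],q[1],0,q[2]]))
    x0=[471,338,0,y0] if fz else [471,338,y0]
    n=len(x0);sim=np.vstack([x0]+[np.array(x0)+np.eye(n)[i]*(8 if i<n-1 else .3) for i in range(n)])
    r=minimize(f,x0,method='Nelder-Mead',options=dict(initial_simplex=sim,maxiter=400));print(y0.round(2),r.x.round(3),round(r.fun,4))
# ---- trough
def s1(c,r):return ('s',170+(r+.5)/6-.5,180+(c+.5)/6-.5)
def t1(c,r):return ('t',165+(r+.5)/8-.5,222+(c+.5)/8-.5)
P=[((-110,-36,0),s1(558,53)),((-110,-36,11),s1(553,40)),((-110,36,11),s1(662,140)),((0,-23,18),s1(400,182)),((0,23,18),s1(475,235)),
 ((-110,36,0),t1(70,150)),((0,23,18),t1(306,168)),((0,-23,18),t1(318,262))]
def tp(q,X):return Ro.from_euler('ZY',[q[3],np.radians(12)]).apply(X)+q[:3]
def res(q):return np.concatenate([proj(S if o[0]=='s' else T,tp(q,X))[0]-o[1:] for X,o in P])
r=least_squares(res,[583,8,85,-1.37],loss='soft_l1');q=r.x;print('trough',q.round(3));print(res(q).reshape(-1,2).round(1).tolist())
pickle.dump(q,open('tr.pkl','wb'))
E
python3 fit.py
```

```text
0.5 [478.435 337.318   1.025] 0.238
0.5 [478.797 335.73    5.65    1.036] 0.1757
2.07 [478.614 337.295   2.602] 0.182
2.07 [479.175 336.859   2.493   2.609] 0.17
3.64 [479.088 337.932   4.173] 0.2197
3.64 [479.246 336.474   5.43    4.175] 0.167
5.21 [478.631 337.441   5.744] 0.2094
5.21 [479.017 335.921   5.384   5.745] 0.168
trough [580.559  22.272  77.936  -1.443]
[[-0.2, 1.0], [-0.4, 1.3], [-2.6, 1.4], [1.5, -0.5], [2.8, -1.7], [2.3, -2.5], [-0.8, 1.2], [0.9, 1.7]]
```

```bash
cat > ov.py <<'E'
import sys
from h import *
import pickle
from scipy.spatial.transform import Rotation as Ro
S,T=pickle.load(open('st.pkl','rb'))
def tp(q,X):return Ro.from_euler('ZY',[q[3],np.radians(12)]).apply(X)+q[:3]
def crop(p,r,c,h,w,k,q):
    I=cv2.resize(np.ascontiguousarray(p['pixels'][r:r+h,c:c+w,::-1]),None,fx=k,fy=k,interpolation=cv2.INTER_CUBIC)
    def L(pts,col):
        u=(proj(p,tp(q,np.array(pts,float)))-[r,c]+.5)*k-.5
        cv2.polylines(I,[np.round(u[:,::-1]).astype(np.int32)],False,col,1)
    L([(-110,-36,0),(-25,-36,0),(0,-31.5,0)],(0,0,255));L([(-110,36,0),(-25,36,0),(0,31.5,0)],(0,0,255));L([(-110,-36,0),(-110,36,0)],(0,0,255))
    L([(-110,-36,11),(-25,-36,11)],(255,0,0));L([(-110,36,11),(-25,36,11)],(255,0,0))
    for y in(-23,23):L([(0,y,18),(15,y,14.5),(150,y,14.5)],(0,255,0))
    L([(0,-31,18),(0,-23,18)],(0,255,0));L([(0,31,18),(0,23,18)],(0,255,0))
    return I
if __name__=='__main__':
    q=pickle.load(open('tr.pkl','rb'))
    a=crop(S,170,180,100,133,4,q);b=crop(T,165,222,48,100,5,q)
    o=np.zeros((600,800,3),np.uint8);o[:a.shape[0],:a.shape[1]]=a[:,:800];
    h=min(600-a.shape[0],b.shape[0]);o[a.shape[0]:a.shape[0]+h,:b.shape[1]]=b[:h]
    cv2.imwrite('pics/'+sys.argv[1],cv2.resize(o[:,:540],None,fx=1,fy=1))
E
sed -i 's/165,222,48,100,5/168,222,45,100,4/' ov.py; python3 ov.py ov1.png
```

```text
(no output)
```

View pics/ov1.png

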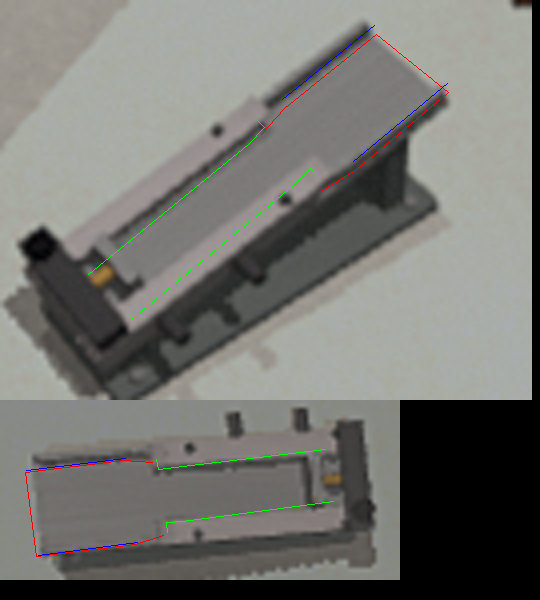

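```bash
cat > edge.py <<'E'
from ov import *
from scipy.optimize import differential_evolution
from scipy.ndimage import map_coordinates
G={k:cv2.GaussianBlur(p['pixels'].astype(np.float32).mean(2),(0,0),.7) for k,p in(('s',S),('t',T))}
# (a,b,sign wanted: bright side is toward given point c)
E=[]
for y in(-23,23):E.append(((22,y,14.5),(88,y,14.5),(50,y*1.15,14.5),1.))   # keeper bright, slot dark
E.append(((-110,-33,0),(-110,33,0),None,1.))
for s in(-1,1):E.append(((0,s*24,18),(0,s*31,18),(6,s*27,16),.6))
def sc(q,det=False):
    out=[]
    for k,p in(('s',S),('t',T)):
        for a,b,c,w in E:
            u=proj(p,tp(q,np.linspace(a,b,24)))
            d=u[-1]-u[0];n=np.array([-d[1],d[0]])/np.linalg.norm(d)
            f=lambda o:map_coordinates(G[k],(u+n*o).T,order=1)
            g=f(.8)-f(-.8)
            if c is None:g=np.abs(g)
            else:
                cc=proj(p,tp(q,np.array([c])))[0]
                if (cc-u.mean(0))@n<0:g=-g
            out.append(w*np.clip(g,-10,25).mean())
    return np.round(out,1) if det else -sum(out)
q0=np.array([583,12,85,-1.42])
for sd in range(3):
    r=differential_evolution(sc,[(565,605),(-5,35),(65,105),(-1.55,-1.3)],seed=sd,maxiter=120,popsize=20,tol=1e-6)
    print(r.x.round(3),round(r.fun,2),sc(r.x,True))
pickle.dump(r.x,open('tr.pkl','wb'))
p=S
for n,X in(('load',(-65,0,0)),('keep',(0,0,12.5)),('stop',(125,0,0)),('drag',(25,31,5))):print(n,tp(r.x,[X]).round(1),proj(S,tp(r.x,[X])).round(1),proj(T,tp(r.x,[X])).round(1))
a=crop(S,170,182,100,130,6,r.x);b=crop(T,165,222,48,100,8,r.x)
cv2.imwrite('pics/ov2.png',a[:600,:800]);cv2.imwrite('pics/ov3.png',b)
E
python3 edge.py
```

```text
[581.263  14.136  86.631  -1.484] -122.07 [25.  14.1 23.8 -1.   0.7 13.5 24.7 14.8  3.5  3. ]
[581.263  14.134  86.635  -1.484] -122.07 [25.  14.1 23.8 -1.   0.7 13.5 24.7 14.8  3.5  3. ]
[581.265  14.134  86.632  -1.484] -122.07 [25.  14.1 23.8 -1.   0.7 13.5 24.7 14.8  3.5  3. ]
load [[575.8  77.5 100.1]] [[195.  268.7]] [[193.2 244.5]]
keep [[581.5  11.5  98.9]] [[206.8 249.1]] [[191.2 264.1]]
stop [[ 591.9 -107.7   60.6]] [[238.4 212. ]] [[188.8 298.5]]
drag [[614.4  -8.6  86.3]] [[221.4 249.5]] [[181.9 269.9]]
```

```bash
python3 -c "
import cv2,numpy as np
a=cv2.imread('pics/ov2.png');b=cv2.imread('pics/ov3.png')
a=a[:480,100:680];a=cv2.resize(a,None,fx=.6,fy=.6,interpolation=cv2.INTER_AREA)
o=np.zeros((600,800,3),np.uint8);o[:300,:a.shape[1]]=a[:300] if a.shape[0]>300 else 0
o[300:600]=b[60:360]
cv2.imwrite('pics/ov4.png',o)"
```

```text
(no output)
```

View pics/ov4.png

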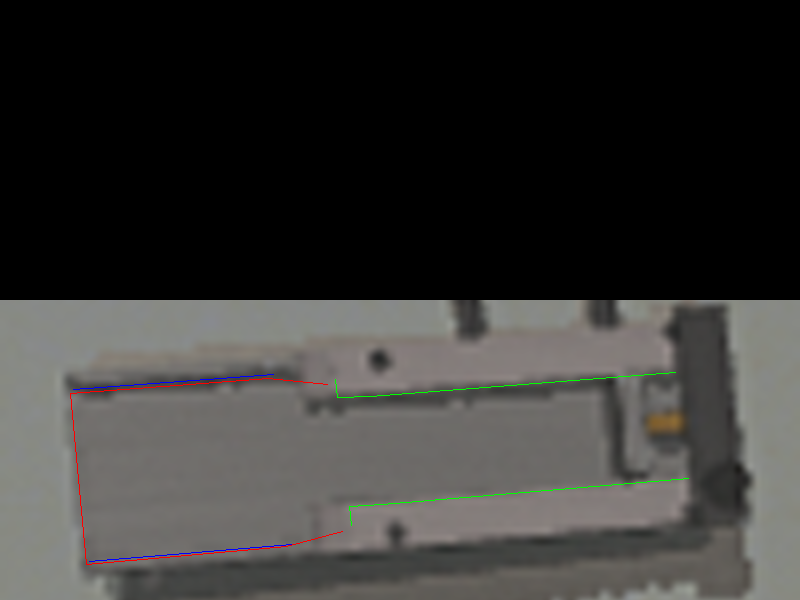

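```bash
cat >> h.py <<'E'
def rel(x,y,z=None):
    s=env.state();p=s['eef_pos'];w=s['tcp_rot'][2];d=np.array([x,y])-p[:2]
    print('t',round(s['t'],2),'pos',p.round(1),'rot',np.degrees(s['tcp_rot']).round(2),'F',np.round(s['ft_force'],1),'open',round(s['opening'],3),'grip',round(s['grip_force'],1))
    print('units tx ty tz',((d@[np.cos(w),np.sin(w)])/60).round(3),((d@[np.sin(w),-np.cos(w)])/60).round(3),None if z is None else round((p[2]-z)/60,3))
E
python3 - <<'E'
from ov import *
q=pickle.load(open('tr.pkl','rb'))
R=Ro.from_euler('ZY',[q[3],np.radians(12)]).as_matrix()
def plane(p,rc,z):  # intersect with trough plane z
    o,d=ray(p,rc);o=R.T@(o-q[:3]);d=R.T@d;return (o+d*(z-o[2])/d[2]).round(1)
t=lambda c,r:(165+(60+r-300+.5)/8-.5,222+(c+.5)/8-.5)
for c,r,z in((622,430,26),(610,430,1),(610,430,26)):print('pad top',plane(T,t(c,r),z))
for c,r in((165,352),(212,408),(150,360)):print('pad scene',plane(S,(170+(r+.5)/6-.5,180+(c+.5)/6-.5),26))
E
python3 -m inch '[[[0.81,-0.52,0],0,-1],[[0.81,-0.52,0],0,-1],[[0.81,-0.52,0],0,-1],[[0.81,-0.52,0],0,-1],[[0.81,-0.52,0],0,-1],[[0.81,-0.52,0],0,-1],[[0.81,-0.52,0],0,-1],[[0.81,-0.52,0],0,-1],[[0.81,-0.52,0],0,-1],[[0.81,-0.52,0],0,-1]]'
python3 -c "
from h import *
rel(470.9,341.9,215)"
```

```text
pad top [119.5  -1.4  26. ]
pad top [122.2   1.8   1. ]
pad top [114.2  -1.   26. ]
pad scene [120.9 -16.6  26. ]
pad scene [121.5  19.5  26. ]
pad scene [127.8 -17.9  26. ]
t: 2.35
eef_pos: [559.9, -146.6, 214.8]
tcp_rot: [3.141, -0.0, 0.313]
ft_force: [0.6, -0.7, 0.4]
opening: 1.002
grip_force: 0.0
t 2.35 pos [ 559.9 -146.6  214.8] rot [ 1.7998e+02 -2.0000e-02  1.7930e+01] F [ 0.6 -0.7  0.4] open 1.002 grip 0.0
units tx ty tz 1.095 -8.203 -0.003
```

```bash

python3 -m inch '[[[0.11,-0.82,0],0,-1],[[0.11,-0.82,0],0,-1],[[0.11,-0.82,0],0,-1],[[0.11,-0.82,0],0,-1],[[0.11,-0.82,0],0,-1],[[0.11,-0.82,0],0,-1],[[0.11,-0.82,0],0,-1],[[0.11,-0.82,0],0,-1],[[0.11,-0.82,0],0,-1],[[0.11,-0.82,0],0,-1]]' >/dev/null
for i in 1; do python3 -m inch '[[[0,0,0],-1,-1],[[0,0,0],-1,-1],[[0,0,0],-1,-1],[[0,0,0],-1,-1],[[0,0,0],-1,-1],[[0,0,0],-1,-1],[[0,0,0],-1,-1],[[0,0,0],-1,-1],[[0,0,0],-1,-1],[[0,0,0],-1,-1]]'>/dev/null; done
python3 -m inch '[[[0,0,0.2],-1,-1],[[0,0,0.2],-1,-1],[[0,0,0.2],-1,-1],[[0,0,0.2],-1,-1],[[0,0,0.2],-1,-1],[[0,0,0.2],-1,-1],[[0,0,0],-1,-1],[[0,0,0],-1,-1],[[0,0,0],-1,-1],[[0,0,0],-1,-1]]'>/dev/null
python3 -m inch '[[[0,0,0.2],-1,-1],[[0,0,0],-1,-1],[[0,0,0],-1,-1],[[0,0,0],-1,-1],[[0,0,0],-1,-1],[[0,0,0],-1,-1],[[0,0,0],-0.2,-1],[[0,0,0],0,-1],[[0,0,0],0,-1],[[0,0,0],0,-1]]'
python3 -c "
from h import *
rel(470.9,341.9,60)"
```

```text
t: 7.35
eef_pos: [470.2, 340.1, 130.6]
tcp_rot: [-3.142, 0.0, 2.599]
ft_force: [0.3, 0.5, -0.1]
opening: 1.0
grip_force: 0.0
t 7.35 pos [470.2 340.1 130.6] rot [-180.      0.    148.89] F [ 0.3  0.5 -0.1] open 1.0 grip 0.0
units tx ty tz 0.004 0.031 1.176
```

```bash

python3 -m inch '[[[0,0.03,0.3],0,-1],[[0,0,0.3],0,-1],[[0,0,0.3],0,-1],[[0,0,0.3],0,-1],[[0,0,0.3],0,-1],[[0,0,0.2],0,-1],[[0,0,0.15],0,-1],[[0,0,0.13],0,-1],[[0,0,0],0,-1],[[0,0,0],0,-1]]'
python3 -m inch '[[[0,0,0],0,0],[[0,0,0],0,0.2],[[0,0,0],0,0.4],[[0,0,0],0,1],[[0,0,0],0,1],[[0,0,0],0,1],[[0,0,0],0,1],[[0,0,0],0,1],[[0,0,0],0,1],[[0,0,0],0,1]]'
```

```text
t: 8.6
eef_pos: [471.3, 341.8, 12.1]
tcp_rot: [3.141, 0.0, 2.599]
ft_force: [0.4, -0.2, -0.3]
opening: 1.005
grip_force: 0.0
t: 9.85
eef_pos: [471.1, 341.7, 11.7]
tcp_rot: [-3.142, 0.0, 2.599]
ft_force: [-0.2, 0.6, -0.8]
opening: 0.379
grip_force: 30.0
```

```bash

python3 -m inch '[[[0,0,-0.15],0,1],[[0,0,-0.3],0,1],[[0,0,-0.4],1,1],[[0,0,-0.5],1,1],[[0,0,-0.5],1,1],[[0,0,-0.5],1,1],[[0,0,-0.4],1,1],[[0,0,-0.25],1,1],[[0,0,0],1,1],[[0,0,0],1,1]]'
python3 -m inch '[[[0,0,0],1,1],[[0,0,0],1,1],[[0,0,0],0.79,1],[[0,0,0],0,1],[[0,0,0],0,1],[[0,0,0],0,1],[[0,0,0],0,1],[[0,0,0],0,1],[[0,0,0],0,1],[[0,0,0],0,1]]'
python3 -c "
from h import *
rel(575.0,85.8,150)"
```

```text
t: 11.1
eef_pos: [470.9, 341.7, 193.4]
tcp_rot: [3.14, -0.0, 1.898]
ft_force: [-0.2, 0.1, -1.4]
opening: 0.373
grip_force: 30.0
t: 12.35
eef_pos: [471.1, 341.7, 191.8]
tcp_rot: [-3.142, 0.0, 1.658]
ft_force: [0.4, -0.3, -0.8]
opening: 0.374
grip_force: 30.0
t 12.35 pos [471.1 341.7 191.8] rot [-1.800e+02  1.000e-02  9.498e+01] F [ 0.4 -0.3 -0.8] open 0.374 grip 30.0
units tx ty tz -4.4 1.355 0.696
```

```bash

python3 -m inch '[[[-0.3,0.1,0],0,1],[[-0.5,0.15,0],0,1],[[-0.6,0.18,0],0,1],[[-0.7,0.21,0],0,1],[[-0.7,0.21,0],0,1],[[-0.6,0.2,0],0,1],[[-0.5,0.15,0],0,1],[[-0.3,0.1,0.2],0,1],[[-0.2,0.055,0.3],0,1],[[0,0,0.2],0,1]]'
python3 - <<'E'
from ov import *
rel(575.0,85.8,118.2)
S=eyes.read_camera('scene');T=eyes.read_camera('top');pickle.dump((S,T),open('st2.pkl','wb'))
a=cv2.resize(S['pixels'][150:250,190:310,::-1],None,fx=4,fy=4,interpolation=cv2.INTER_CUBIC)
b=cv2.resize(T['pixels'][150:250,220:300,::-1],None,fx=4,fy=4,interpolation=cv2.INTER_CUBIC)
cv2.imwrite('pics/p6.png',np.hstack([a,b]))
E
```

```text
t: 13.6
eef_pos: [574.4, 85.4, 147.9]
tcp_rot: [-3.14, -0.0, 1.657]
ft_force: [-0.5, 0.6, -0.8]
opening: 0.377
grip_force: 30.0
t 13.6 pos [574.4  85.4 147.9] rot [-179.89   -0.     94.93] F [-0.5  0.6 -0.8] open 0.377 grip 30.0
units tx ty tz 0.006 0.01 0.494
```

View pics/p6.png

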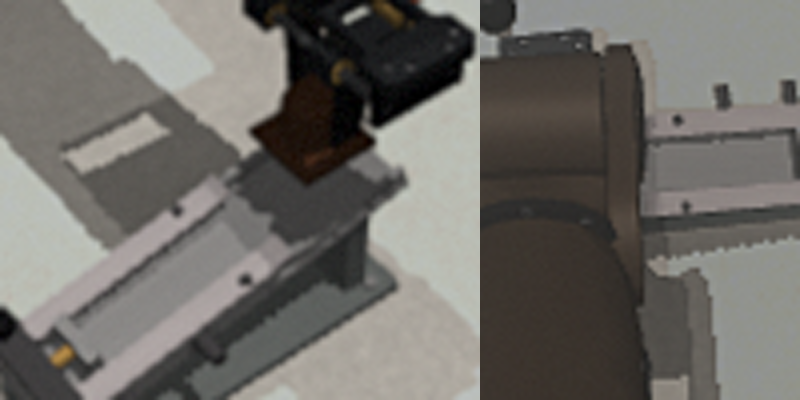

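```bash

python3 -m inch '[[[0,0.01,0.1],0,1],[[0,0,0.1],0,1],[[0,0,0.1],0,1],[[0,0,0.05],0,1],[[0,0,0.05],0,1],[[0,0,0.03],0,1],[[0,0,0.02],0,1],[[0,0,0],0,1],[[0,0,0],0,1],[[0,0,0],0,1]]'
python3 -m inch '[[[0,0,0.02],0,1],[[0,0,0.01],0,1],[[0,0,0.01],0,1],[[0,0,0],0,1],[[0,0,0],0,1],[[0,0,0],0,1],[[0,0,0],0,1],[[0,0,0],0,1],[[0,0,0],0,1],[[0,0,0],0,1]]'
```

```text
t: 14.95
eef_pos: [575.6, 85.8, 122.9]
tcp_rot: [3.141, 0.0, 1.658]
ft_force: [0.1, 1.0, -2.2]
opening: 0.38
grip_force: 30.0
t: 16.2
eef_pos: [575.6, 85.8, 120.4]
tcp_rot: [3.142, 0.0, 1.658]
ft_force: [0.8, -0.1, -0.5]
opening: 0.375
grip_force: 30.0
```

```bash

python3 -m inch '[[[0,0,0.015],0,1],[[0,0,0.015],0,1],[[0,0,0],0,1],[[0,0,0],0,1],[[0,0,0],0,1],[[0,0,0],0,1],[[0,0,0],0,1],[[0,0,0],0,1],[[0,0,0],0,1],[[0,0,0],0,1]]'
python3 -m inch '[[[0,0,0.015],0,1],[[0,0,0.015],0,1],[[0,0,0],0,1],[[0,0,0],0,1],[[0,0,0],0,1],[[0,0,0],0,1],[[0,0,0],0,1],[[0,0,0],0,1],[[0,0,0],0,1],[[0,0,0],0,1]]'
```

```text
t: 17.45
eef_pos: [575.5, 85.8, 118.6]
tcp_rot: [-3.142, 0.0, 1.658]
ft_force: [0.1, 0.1, -1.2]
opening: 0.378
grip_force: 30.0
t: 18.7
eef_pos: [575.6, 85.8, 116.8]
tcp_rot: [3.141, 0.0, 1.658]
ft_force: [-0.3, -0.3, -1.1]
opening: 0.376
grip_force: 30.0
```

```bash

python3 -m inch '[[[0,0,0.02],0,1],[[0,0,0.015],0,1],[[0,0,0],0,1],[[0,0,0],0,1],[[0,0,0],0,1],[[0,0,0],0,1],[[0,0,0],0,1],[[0,0,0],0,1],[[0,0,0],0,1],[[0,0,0],0,1]]'
python3 -m inch '[[[0,0,0.02],0,1],[[0,0,0.015],0,1],[[0,0,0],0,1],[[0,0,0],0,1],[[0,0,0],0,1],[[0,0,0],0,1],[[0,0,0],0,1],[[0,0,0],0,1],[[0,0,0],0,1],[[0,0,0],0,1]]'
```

```text
t: 19.95
eef_pos: [575.7, 85.8, 116.1]
tcp_rot: [3.141, 0.0, 1.658]
ft_force: [-4.0, -1.0, 13.9]
opening: 0.378
grip_force: 30.0
t: 21.2
eef_pos: [575.7, 85.2, 114.8]
tcp_rot: [3.14, 0.001, 1.658]
ft_force: [-6.8, -5.5, 22.0]
opening: 0.377
grip_force: 30.0
```

```bash

python3 -m inch '[[[0,0,-0.02],0,1],[[0,0,-0.02],0,1],[[0,0,0],0,1],[[0,0,0],0,0.1],[[0,0,0],0,0],[[0,0,0],0,-0.1],[[0,0,0],0,-0.1],[[0,0,0],0,-0.1],[[0,0,0],0,-0.1],[[0,0,0],0,-0.1]]'
python3 -m inch '[[[0,0,-0.1],0,-0.1],[[0,0,-0.2],0,-0.1],[[0,0,-0.3],0,-0.1],[[0,0,-0.5],0,-0.1],[[0,0,-0.3],0,1],[[0.3,0,0],0,1],[[0.4,0,0],0,1],[[0.5,0,0],0,1],[[0.4,0,0],0,1],[[0,0,0],0,1]]'
python3 - <<'E'
from ov import *
rel(575,85.8)
S=eyes.read_camera('scene');T=eyes.read_camera('top');pickle.dump((S,T),open('st2.pkl','wb'))
a=cv2.resize(S['pixels'][160:260,190:310,::-1],None,fx=4,fy=4,interpolation=cv2.INTER_CUBIC)
b=cv2.resize(T['pixels'][150:250,220:300,::-1],None,fx=4,fy=4,interpolation=cv2.INTER_CUBIC)
cv2.imwrite('pics/p7.png',np.hstack([a,b]))
E
```

```text
t: 22.45
eef_pos: [575.5, 85.8, 115.0]
tcp_rot: [-3.142, 0.0, 1.658]
ft_force: [-0.2, -1.1, 0.7]
opening: 0.55
grip_force: 0.0
t: 23.7
eef_pos: [566.4, 183.5, 198.3]
tcp_rot: [-3.141, 0.0, 1.66]
ft_force: [0.0, 0.8, 0.7]
opening: 0.014
grip_force: 0.0
t 23.7 pos [566.4 183.5 198.3] rot [-179.94    0.     95.11] F [0.  0.8 0.7] open 0.014 grip 0.0
units tx ty tz -1.634 -0.003 None
```

View pics/p7.png

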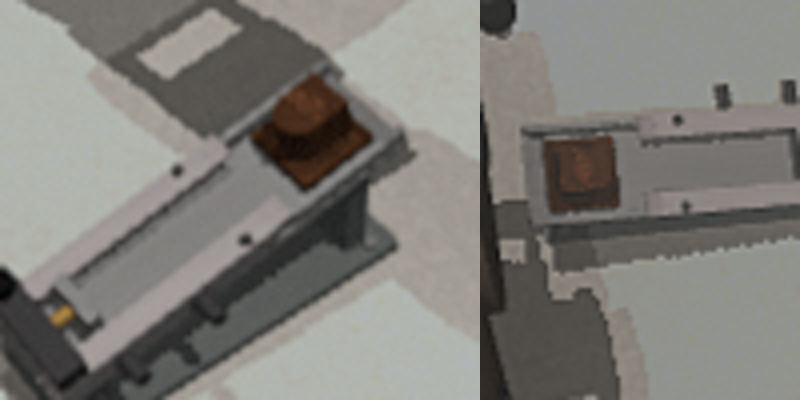

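```bash

cat >> h.py <<'E'
def st():
    s=env.state();p=s['eef_pos'];d=p[:2]-[581.26,14.13];u=np.array([.0867,-.9962])
    sc=d@u;lat=d@[u[1],-u[0]];f=np.array(s['ft_force']);
    print('t',round(s['t'],2),'s',sc.round(1),'lat(-y+)',(-(d@[.9962,.0867])).round(1),'corner h',(p[2]-84.6+(sc+10)*.2126).round(1),'xh',((sc+7.4)/.978+23).round(1),'Fpush',(-(f[:2]@u)).round(1),'F',f.round(1))
E
python3 -m inch '[[[0.3,0,0],0,1],[[-0.2,0,0.2],0,1],[[-0.25,0,0.3],0,1],[[-0.25,0,0.3],0,1],[[-0.25,0,0.2],0,1],[[-0.25,0,0.1],0,1],[[0,0,0],0,1],[[0,0,0],0,1],[[0,0,0],0,1],[[0,0,0],0,1]]'
python3 -c "
from h import *
rel(572.3,117.2,117.0);st()"
```

```text
t: 25.05
eef_pos: [572.0, 128.0, 133.3]
tcp_rot: [3.141, 0.0, 1.658]
ft_force: [0.2, 0.4, 1.4]
opening: 0.001
grip_force: 0.0
t 25.05 pos [572.  128.  133.3] rot [1.7997e+02 1.0000e-02 9.5000e+01] F [0.2 0.4 1.4] open 0.001 grip 0.0
units tx ty tz -0.18 -0.01 0.271
t 25.05 s -114.3 lat(-y+) -0.6 corner h 26.5 xh -86.3 Fpush 0.4 F [0.2 0.4 1.4]
```

```bash

python3 -m inch '[[[0,0,0.1],0,1],[[0,0,0.1],0,1],[[0,0,0.03],0,1],[[-0.1,0,0.021],0,1],[[-0.1,0,0.021],0,1],[[-0.1,0,0.021],0,1],[[-0.1,0,0.021],0,1],[[-0.1,0,0.021],0,1],[[-0.1,0,0.021],0,1],[[0,0,0],0,1]]'
python3 -c "
from h import *
st()"
python3 -m inch '[[[-0.05,0,0.011],0,1],[[-0.05,0,0.011],0,1],[[-0.05,0,0.011],0,1],[[-0.05,0,0.011],0,1],[[-0.05,0,0.011],0,1],[[-0.05,0,0.011],0,1],[[-0.05,0,0.011],0,1],[[-0.05,0,0.011],0,1],[[-0.05,0,0.011],0,1],[[-0.05,0,0.011],0,1]]'
python3 -c "
from h import *
st()"
```

```text
t: 26.3
eef_pos: [575.1, 91.3, 111.5]
tcp_rot: [-3.141, 0.0, 1.657]
ft_force: [0.3, -0.2, -0.6]
opening: 0.008
grip_force: 0.0
t 26.3 s -77.4 lat(-y+) -0.5 corner h 12.6 xh -48.6 Fpush -0.3 F [ 0.3 -0.2 -0.6]
t: 27.55
eef_pos: [577.7, 61.7, 105.0]
tcp_rot: [3.142, 0.0, 1.658]
ft_force: [0.6, 1.1, 2.0]
opening: 0.003
grip_force: 0.6
t 27.55 s -47.7 lat(-y+) -0.5 corner h 12.4 xh -18.2 Fpush 1.1 F [0.6 1.1 2. ]
```

```bash

python3 -m inch '[[[-0.05,0,0.011],0,1],[[-0.05,0,0.011],0,1],[[-0.05,0,0.011],0,1],[[-0.05,0,0.011],0,1],[[-0.05,0,0.011],0,1],[[-0.05,0,0.011],0,1],[[-0.05,0,0.01],0,1],[[-0.05,0,0.01],0,1],[[-0.05,0,0.01],0,1],[[-0.05,0,0.01],0,1]]' >/dev/null
python3 -c "
from h import *
st()
S=eyes.read_camera('scene')
for x in eyes.spot_point('heel',S)[:5]:print(np.round(x['centre'],1),round(x['score'],2))
import pickle
q=pickle.load(open('tr.pkl','rb'))
from ov import tp
print(proj(S,tp(q,[(12.,0,0),(0,0,0),(-20,0,0)])).round(1))"
```

```text
t 28.8 s -18.0 lat(-y+) -0.4 corner h 12.3 xh 12.1 Fpush 5.2 F [-0.8  5.1  2. ]
[141.8 294.9] 0.82
[211.7 246. ] 0.78
[153.1 347.6] 0.5
[245.8 326.3] 0.44
[[212.1 246.4]
 [209.4 250. ]
 [204.9 255.8]]
```

```bash

python3 -m inch '[[[-0.05,0,0.011],0,1],[[-0.05,0,0.011],0,1],[[-0.05,0,0.011],0,1],[[-0.05,0,0.011],0,1],[[-0.05,0,0.011],0,1],[[-0.05,0,0.011],0,1],[[-0.05,0,0.01],0,1],[[-0.05,0,0.01],0,1],[[-0.05,0,0.01],0,1],[[-0.05,0,0.01],0,1]]' >/dev/null
python3 -c "
from h import *
st()"
python3 -m inch '[[[-0.05,0,0.011],0,1],[[-0.05,0,0.011],0,1],[[-0.05,0,0.011],0,1],[[-0.05,0,0.011],0,1],[[-0.05,0,0.011],0,1],[[-0.05,0,0.011],0,1],[[-0.04,0,0.01],0,1],[[-0.04,0,0.008],0,1],[[0,0,0],0,1],[[0,0,0],0,1]]' >/dev/null
python3 -c "
from h import *
st()"
python3 -m inch '[[[-0.01,0,0.002],0,1],[[-0.01,0,0.002],0,1],[[-0.01,0,0.002],0,1],[[-0.01,0,0.002],0,1],[[-0.01,0,0.002],0,1],[[-0.01,0,0.002],0,1],[[-0.01,0,0.002],0,1],[[-0.01,0,0.002],0,1],[[-0.01,0,0.002],0,1],[[-0.01,0,0.002],0,1]]' >/dev/null
python3 -c "
from h import *
st()
S=eyes.read_camera('scene')
for x in eyes.spot_point('heel',S)[:5]:print(np.round(x['centre'],1),round(x['score'],2))
import pickle
q=pickle.load(open('tr.pkl','rb'))
from ov import tp
print(proj(S,tp(q,[(70.,0,0),(77,0,0),(90,0,0)])).round(1))"
```

```text
t 30.15 s 11.8 lat(-y+) -0.4 corner h 12.4 xh 42.6 Fpush 5.8 F [-0.7  5.8  2.1]
t 31.4 s 34.8 lat(-y+) -0.4 corner h 12.2 xh 66.1 Fpush 4.4 F [-2.1  4.2  2.7]
t 32.65 s 40.6 lat(-y+) -0.3 corner h 12.2 xh 72.1 Fpush 4.2 F [-1.9  4.1  4.3]
[227.9 225.2] 0.88
[153.7 346.9] 0.88
[180.7 352. ] 0.62
[142.9 294. ] 0.52
[[225.4 229. ]
 [227.  226.9]
 [230.1 222.9]]
```

```bash
cat >> h.py <<'E'
def av():
    F=[]
    for i in range(4):
        eyes.read_camera('scene');F.append(env.state()['ft_force'])
    f=np.mean(F,0);print('avgF',f.round(2),'push',round(f[:2]@[-.0867,.9962]*.978-f[2]*.208,2));st()
E
python3 -c "
from h import *
av()"
python3 -m inch '[[[-0.01,0,0.002],0,1],[[-0.01,0,0.002],0,1],[[-0.01,0,0.002],0,1],[[-0.01,0,0.002],0,1],[[-0.01,0,0.002],0,1],[[-0.01,0,0.002],0,1],[[-0.01,0,0.002],0,1],[[-0.01,0,0.002],0,1],[[-0.01,0,0.002],0,1],[[-0.01,0,0.003],0,1]]' >/dev/null
python3 -c "
from h import *
av()"
python3 -m inch '[[[-0.005,0,0.001],0,1],[[-0.005,0,0.001],0,1],[[-0.005,0,0.001],0,1],[[-0.005,0,0.001],0,1],[[-0.005,0,0.001],0,1],[[-0.005,0,0.001],0,1],[[-0.005,0,0.001],0,1],[[-0.005,0,0.001],0,1],[[-0.005,0,0.001],0,1],[[-0.005,0,0.001],0,1]]' >/dev/null
python3 -c "
from h import *
av()"
```

```text
avgF [-2.16  4.77  3.3 ] push 4.14
t 32.95 s 40.7 lat(-y+) -0.3 corner h 12.3 xh 72.2 Fpush 4.8 F [-2.6  4.6  3.1]
avgF [-2.31  4.98  3.34] push 4.35
t 34.4 s 46.7 lat(-y+) -0.3 corner h 12.3 xh 78.3 Fpush 5.5 F [-2.8  5.3  4. ]
avgF [-2.2   5.76  3.82] push 5.01
t 35.85 s 49.7 lat(-y+) -0.3 corner h 12.3 xh 81.4 Fpush 5.5 F [-1.8  5.3  3.5]
```

```bash

python3 -m inch '[[[-0.005,0,0.001],0,1],[[-0.005,0,0.001],0,1],[[-0.005,0,0.001],0,1],[[-0.005,0,0.001],0,1],[[-0.005,0,0.001],0,1],[[-0.005,0,0.001],0,1],[[0,0,0],0,1],[[0,0,0],0,1],[[0,0,0],0,1],[[0,0,0],0,1]]' >/dev/null
python3 -c "
from h import *
av()"

```

```text
avgF [-2.44  4.76  2.86] push 4.25
t 37.3 s 51.5 lat(-y+) -0.3 corner h 12.3 xh 83.2 Fpush 5.3 F [-2.1  5.1  3.5]
```

Not yet; on in small steps.

```bash

python3 -m inch '[[[-0.005,0,0.001],0,1],[[-0.005,0,0.001],0,1],[[-0.005,0,0.001],0,1],[[-0.005,0,0.001],0,1],[[-0.005,0,0.001],0,1],[[-0.005,0,0.001],0,1],[[-0.005,0,0.001],0,1],[[0,0,0],0,1],[[0,0,0],0,1],[[0,0,0],0,1]]' >/dev/null
python3 -c "
from h import *
av()"

```

```text
avgF [-1.93  4.47  2.76] push 3.95
t 38.75 s 53.6 lat(-y+) -0.3 corner h 12.3 xh 85.4 Fpush 5.0 F [-2.8  4.8  2.5]
```

```bash

python3 -m inch '[[[-0.005,0,0.001],0,1],[[-0.005,0,0.001],0,1],[[-0.005,0,0.001],0,1],[[-0.005,0,0.001],0,1],[[-0.005,0,0.001],0,1],[[-0.005,0,0.001],0,1],[[-0.005,0,0.001],0,1],[[0,0,0],0,1],[[0,0,0],0,1],[[0,0,0],0,1]]' >/dev/null
python3 -c "
from h import *
av()"

```

```text
avgF [-1.07  4.16  0.57] push 4.02
t 40.2 s 55.9 lat(-y+) -0.5 corner h 12.5 xh 87.8 Fpush 4.3 F [-0.9  4.2  0.4]
```

```bash

python3 -m inch '[[[-0.005,0,0.001],0,1],[[-0.005,0,0.001],0,1],[[-0.005,0,0.001],0,1],[[-0.005,0,0.001],0,1],[[-0.005,0,0.001],0,1],[[0,0,0],0,1],[[0,0,0],0,1],[[0,0,0],0,1],[[0,0,0],0,1],[[0,0,0],0,1]]' >/dev/null
python3 -c "
from h import *
av()"

```

```text
avgF [-1.5   3.92  0.99] push 3.74
t 41.65 s 57.4 lat(-y+) -0.6 corner h 12.5 xh 89.3 Fpush 4.4 F [-1.7  4.3  1. ]
```

```bash

python3 -m inch '[[[-0.005,0,0.001],0,1],[[-0.005,0,0.001],0,1],[[-0.005,0,0.001],0,1],[[-0.005,0,0.001],0,1],[[-0.005,0,0.001],0,1],[[-0.005,0,0.001],0,1],[[0,0,0],0,1],[[0,0,0],0,1],[[0,0,0],0,1],[[0,0,0],0,1]]' >/dev/null
python3 -c "
from h import *
av()
S=eyes.read_camera('scene');T=eyes.read_camera('top')
a=cv2.resize(S['pixels'][195:270,180:270,::-1],None,fx=6,fy=6,interpolation=cv2.INTER_CUBIC)
cv2.imwrite('pics/p9.png',a)
for x in eyes.spot_point('heel',S)[:5]:print(np.round(x['centre'],1),round(x['score'],2))"

```

```text
avgF [-0.85  6.24  1.33] push 5.87
t 43.1 s 59.0 lat(-y+) -0.5 corner h 12.5 xh 90.9 Fpush 6.2 F [-1.4  6.1  0.6]
[183.  349.4] 0.94
[231.2 218.1] 0.78
[151.9 346.5] 0.67
[144.9 293.5] 0.54
[198.7 268.7] 0.31
```

View pics/p9.png

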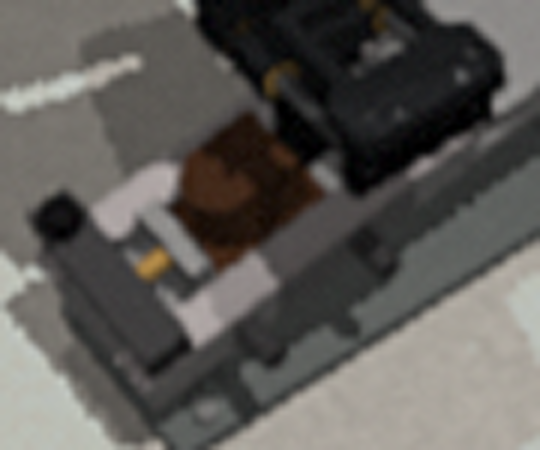

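```bash

python3 -m inch '[[[-0.005,0,0.001],0,1],[[-0.005,0,0.001],0,1],[[-0.005,0,0.001],0,1],[[-0.005,0,0.001],0,1],[[-0.005,0,0.001],0,1],[[0,0,0],0,1],[[0,0,0],0,1],[[0,0,0],0,1],[[0,0,0],0,1],[[0,0,0],0,1]]' >/dev/null
python3 -c "
from h import *
av()"

```

```text
avgF [-1.62  7.39  1.86] push 6.95
t 44.7 s 60.3 lat(-y+) -0.5 corner h 12.5 xh 92.2 Fpush 8.5 F [-1.5  8.5  1.5]
```

```bash

python3 -m inch '[[[-0.005,0,0.001],0,1],[[-0.005,0,0.001],0,1],[[-0.005,0,0.001],0,1],[[-0.005,0,0.001],0,1],[[-0.005,0,0.001],0,1],[[-0.005,0,0.001],0,1],[[0,0,0],0,1],[[0,0,0],0,1],[[0,0,0],0,1],[[0,0,0],0,1]]' >/dev/null
python3 -c "
from h import *
av()"

```

```text
avgF [-1.42  9.34  2.57] push 8.68
t 46.15 s 61.9 lat(-y+) -0.5 corner h 12.5 xh 93.9 Fpush 9.5 F [-2.   9.4  2. ]
```

```bash

python3 -m inch '[[[0.02,0,-0.005],0,1],[[0.05,0,-0.02],0,1],[[0.1,0,-0.04],0,1],[[0.2,0,-0.1],0,1],[[0.2,0,-0.4],0,1],[[0,0,-0.6],0,1],[[0,0,-0.7],0,1],[[0.4,0,-0.4],0,1],[[0.4,0,0],0,1],[[0.4,0,0],0,1]]'
python3 -m inch '[[[0.5,0,0],0,1],[[0.5,0,0],0,1],[[0.4,0,0],0,1],[[0.2,0,0],0,1],[[0,0,0],0,1],[[0,0,0],0,1],[[0,0,0],0,1],[[0,0,0],0,1],[[0,0,0],0,1],[[0,0,0],0,1]]' >/dev/null
python3 -c "
from h import *
st()
S=eyes.read_camera('scene');T=eyes.read_camera('top')
a=cv2.resize(S['pixels'][190:270,180:270,::-1],None,fx=5,fy=5,interpolation=cv2.INTER_CUBIC)
b=cv2.resize(T['pixels'][160:230,235:325,::-1],None,fx=4,fy=4,interpolation=cv2.INTER_CUBIC)
o=np.zeros((400,810,3),np.uint8);o[:,:450]=a;o[:280,450:]=b
cv2.imwrite('pics/p10.png',o[:,:800])"

```

```text
t: 47.4
eef_pos: [577.8, 59.0, 218.5]
tcp_rot: [3.14, 0.0, 1.658]
ft_force: [0.2, -0.2, 0.3]
opening: 0.004
grip_force: 0.0
t 48.65 s -139.6 lat(-y+) -0.5 corner h 105.4 xh -112.1 Fpush 0.1 F [-0.   0.1 -0.5]
```

View pics/p10.png

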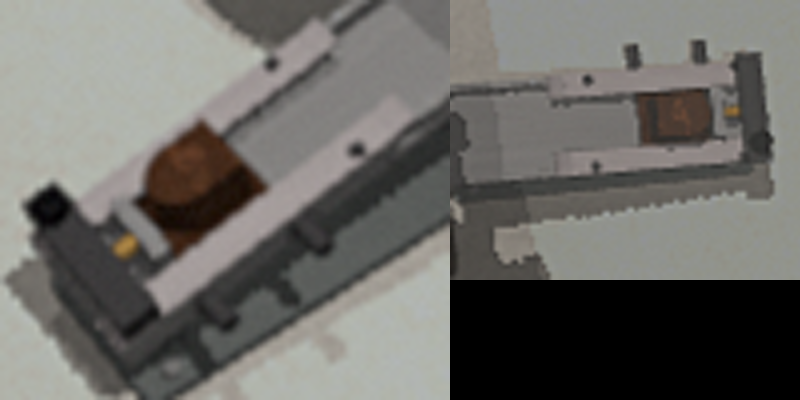

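The heel sits under the keepers (scene crop about (200,180), top crop about (675,115)) with its plate against the pad at (140,225). The gripper is clear of it.

```bash
python3 -c "
from cell import env
print(env.job_done())"
```

```text
the job is handed in; nothing more can be done
None
```

The heel is in the chute against the escapement stop, with the sprung pad pushed in about 3.3 mm (worked out from the push force) before I let go; it was handed in at about 49 s with the robot clear, and no verdict came back.

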